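Clean down the capping station

ROBOT

A 6-joint arm with a two-finger parallel gripper is mounted at the origin on the work surface. World frame = base frame: x ahead of the robot, y to its left, z up, the work surface at z = 0. Lengths are in m, angles in degrees, forces in N, time in s.
With the tool pointing down it reaches from about 0.3 to 0.75 m from the base axis. Payload 8.5 kg.
Tool frame: the origin (TCP) lies midway between the tips of the shut fingers; the grasp point (between the pads) lies grasp_offset behind it (grasp_offset is the distance from the TCP to the grasp point, in m); z points along the fingers, y is the line along which they close (so a half turn about z gives the same grasp; the last joint's range is limited). The gripper opens to 85 mm and grips with 20 to 120 N. Pads are 22 mm wide; open, the fingers measure 114 mm over their backs; the gripper's body (76 mm by 85 mm) begins 54 mm behind the grasp point. The pads swing forward as they close: fully open they stand 13 mm farther back than shut.
Start: joints at [61.003, 21.807, 74.336, -0, 83.858, -12.336], TCP at [0.158, 0.527, 0.231] pointing down, gripper open.
Joint ranges: [-178.18, 178.18], [-50.72, 133.34], [12.68, 142.11], [-81.47, 261.47], [9.98, 163.14], [-165.26, 165.26]. Speed limits (degrees/s): [136.94, 136.94, 180, 180, 180, 180].

INTERFACE

Orientations are given as a 3x3 rotation matrix whose columns are the frame's x, y, z axes.
In Python, from rig import observe, get_image, camera_params, close_job, grasp_offset gives the robot as it stands.
- The arm moves only by the shell command python3 -m handwheel 'ROWS' [OPENING] [FORCE]. ROWS is JSON, a list of rows, each a list of 2 entries, a list of its own where there are three numbers: the shift along the tool's x, y, z as a fraction of full scale, then the turn, a rotation vector about the tool's x, y, z as a fraction of full scale. In form: [[[dx, dy, dz], [ax, ay, az]], ...]. A call has 1 to 10 rows; each row is the pose to reach, as a shift and turn from the pose commanded when the call began, along the tool's axes at that moment, turning the shorter way round; what a row does not reach only later rows make up. Full scale, the value 1, is 0.5 m for a shift and pi rad for a turn. A row lasts 1/10 s, in which the tool goes at most 50 mm and 8.59 degrees, less where a joint would pass 70% of its speed; a pose out of reach is approached as far as the arm can. A call with a number of a shift or a turn outside -1 to 1 is refused whole. A call with a gripper value outside its range is refused whole. OPENING is the opening, from 0 (shut) to 1 (fully open), set as the call begins (- or left out, the last holds). The fingers move at their own pace and stop on an object; FORCE is the grip in N (left out, the last holds). Time passes only in rows, so rows that repeat a pose let the fingers close. It gives the time, the measured TCP pose, the force, the opening and the grip force at its end, in the units of the state.
- observe(): the state, without advancing time (a new reading comes with each control period).
- get_image(name): name is "scene" or "top" or "wrist"; returns (picture, depth): 480x640x3 uint8, red, green, blue; 480x640 float32, m along the optical axis (not along the pixel's ray), 0 where there is no reading.
- camera_params(name): a dict with "K" (3x3 intrinsics, pixels), "k1" (the pictures are not rectified: a ray, as slopes to the right and down, at radius r is drawn at 1 + k1 r^2 times it, then the intrinsics apply), "R" (3x3) and "t" (3): a world point X has camera coordinates R X + t. Camera axes: x right, y down, z forward; pixel columns grow to the right and rows downward; lengths in m; the calibration is good to about 2 mm. A picture is of the moment at which its call begins: read the wrist's pose just before it. camera_params takes no time and is no camera call; for the wrist camera it gives the pose at the moment of the call.
- close_job(): hands the job in; it is judged then, once.
The state is a dict: "time_s": time; "q": joint angles; "qvel": joint speeds; "joint_efforts": joint torques, N m; "position": TCP position; "tool_rot": TCP orientation; "ft_force": force on the tool from outside, world axes, zero at the start; "wrist_torque": the same for the moment, N m; "grip_width": finger opening in m; "gripper_force": force on a finger pad.
Only numpy, scipy, OpenCV 4.12 (cv2) and the standard library are available. Lean on these libraries where they do the work, as an engineer would, in place of code of your own. Each camera call takes 0.05 s, during which the arm holds its last target. There are 200 camera calls.

TASK

Clean down the capping station: take the scraper off its stand and use it, not your fingers, to sweep the three loose caps off the open end of the deck into the discard tub. Then lean the scraper away from the clear guard and draw its nose slowly (a few centimetres per second), touching all the way, along the sealant bead at the guard's foot, from the end stop to the tub end. Hang the scraper back upright on the fork it came from, and leave the pipettes and everything else where they are.

Things in the scene. Friction and masses are not known exactly. Their poses are not given: they have to be found in the camera images.
- scraper: hand scraper, about 85 g, hanging by its collar, blade down, on any one of the stand's three forks. Flat steel blade 28 mm wide (along x), 4 mm thick (y), 40 mm tall, lower corners cut at 45 degrees by 7 mm, leaving a straight nose 14 mm wide. Above: round 10 mm stem, collar, square handle, 166 mm in all. Origin at the middle of the nose, z up along the handle
- scraper_grip (a point): middle of the scraper's square black handle (16 x 16 mm, faces parallel to x and y, reaching from 86 to 166 mm above the nose), 121 mm above the nose on its axis; axes as the scraper's. The black collar disc, 30 mm across, lies from 80 to 86 mm above the nose and rests on the fork
- stand: hanging stand, fixed, origin on the table; grey base plate 130 x 240 x 10 mm, two posts, and a crossbar carrying three forks in a row along its y at -80, 0 and +80 mm, prong tops 140 mm above the table. The posts and bar are on the +x side
- fork (a point): middle fork of the stand: the usual place of a hanging tool's axis, at the height of the prong tops; axes as the stand's. Each fork is two flat prongs with a 16 mm wide slot between them, open to -x: 27 mm from here to its open end, 24 mm the other way to the bar. A tool comes off by lifting it about 8 mm and drawing it out to -x; the reverse puts it back
- station: capping station, fixed, origin on the table under its middle: grey cabinet, black deck 46 mm above the table. Deck x from -100 mm (open edge) to +97 (steel end stop, 24 mm tall); y from -104 (lip, 8 mm tall) to +80 (guard's foot). The clear guard, 6 mm thick, along the +y side leans 12 degrees over the deck; its top, 147 mm above the deck, overhangs the foot by 31 mm
- seam (a point): point halfway along the joint of deck and clear guard, on the corner line where their faces meet, at deck height; x along the joint (+x to the end stop, -x to the open edge and tub), y towards the guard, z up. A straight rigid grey sealant bead with a flat 45 degree face, legs 6 mm, fills the corner from x = -97 to +97 mm
- tub: grey open discard tub, fixed, against the deck's open -x edge and square to it: 100 (x) x 200 (y) x 36 mm high, walls 3 mm; its rim is 10 mm below the deck, so what is pushed off the edge drops in. Origin on the table under its middle
- cap_a_mid (a point): one of three identical loose white screw caps, a disc 34 mm across and 16 mm high, 12 to 17 g, lying flat on the station's deck; point at its middle, 8 mm above its underside
- cap_b_mid (a point): one of three identical loose white screw caps, a disc 34 mm across and 16 mm high, 12 to 17 g, lying flat on the station's deck; point at its middle, 8 mm above its underside
- cap_c_mid (a point): one of three identical loose white screw caps, a disc 34 mm across and 16 mm high, 12 to 17 g, lying flat on the station's deck; point at its middle, 8 mm above its underside
- cap_a: the first cap; origin at the centre of its underside
- cap_b: the second cap; origin at the centre of its underside
- cap_c: the third cap; origin at the centre of its underside
- pipette_a: bystander: blue and white pipette hanging on one of the other two forks of the stand; 11 mm shaft, 25 mm body, its top about 102 mm above the forks; origin at its lower tip, 112 mm below the fork tops
- pipette_b: bystander: blue and white pipette hanging on one of the other two forks of the stand; 11 mm shaft, 25 mm body, its top about 102 mm above the forks; origin at its lower tip, 112 mm below the fork tops
- jar: bystander: closed glass jar, 64 mm across, 85 mm high; origin at the centre of its underside
- reagent: bystander: brown bottle, 56 mm across, 105 mm high; origin at the centre of its underside
- wellplate: bystander: flat clear well plate, 85 x 127 x 15 mm; origin at the centre of its underside
- dishes: bystander: two stacked petri dishes, 60 mm across, 28 mm high; origin at the centre of their underside
- marker: bystander: white marker pen with a black cap, lying, 105 x 13 mm; origin under its middle

How it is judged:
By the outcome, as a careful person would: the job done as asked, in the order asked, and still so for the second after the job is handed in, with the robot touching nothing.
It also fails if it takes over 72 s, if anything falls off the work surface, if the arm or the gripper's body presses on something with over 40 N, if the wrist force passes 120 N, or if a joint passes its speed limit or range.

## Working session

There is one attempt and no reset: what is moved stays moved. The work goes in short steps, Python scripts to look and compute and a shell command to move; the robot and the scene stay as the last step left them, time stands still between calls to the robot, and variables do not carry over. Pictures are saved under pics/ and viewed, at most 10 in all, crops included, and the job is handed in when it is done.

```bash
mkdir -p pics; ls
cat > h.py <<'E'
import numpy as np, cv2
from rig import *
def snap(n):
    p=camera_params(n); im,d=get_image(n); return im,d,{k:np.array(v) for k,v in p.items()}
def cloud(d,p):
    h,w=d.shape; K=p["K"]; u,v=np.meshgrid(np.arange(w),np.arange(h))
    pts=np.stack([u,v],-1).reshape(-1,1,2).astype(np.float64)
    r=cv2.undistortPoints(pts,K,np.array([float(p["k1"]),0,0,0.])).reshape(h,w,2)
    c=np.concatenate([r*d[...,None],d[...,None]],-1)
    return (c-p["t"])@p["R"]
E
python3 - <<'E'
from h import *
print(grasp_offset if not callable(grasp_offset) else grasp_offset()); o=observe(); print(o)
for n in("scene","top"):
    im,d,p=snap(n); cv2.imwrite(f"pics/{n}0.png",im[...,::-1]); np.savez(f"{n}0.npz",im=im,d=d,**p); print(n,p)
E
```

```text
pics
0.0187
{'time_s': 0.0, 'q': array([ 6.10028586e+01,  2.18423511e+01,  7.43865489e+01,  5.94691866e-04,
        8.38572321e+01, -1.23353703e+01]), 'qvel': array([ 0.03910647,  0.10438987,  0.09896568, -0.07760107, -0.00439022,
        0.01467134]), 'joint_efforts': array([-3.05786916e-04, -4.48477149e+01, -2.31274098e+01, -2.70018427e-04,
        4.91604078e-03, -2.46758867e-05]), 'position': array([0.15754468, 0.52664205, 0.23068845]), 'tool_rot': array([[-9.58013572e-01,  2.86721908e-01, -7.37768810e-04],
       [ 2.86722666e-01,  9.58012733e-01, -1.30983871e-03],
       [ 3.31232462e-04, -1.46637830e-03, -9.99998870e-01]]), 'ft_force': array([0.21543946, 0.82330754, 0.03419546]), 'wrist_torque': array([ 0.03398435,  0.02809719, -0.05784398]), 'gripper_force': 0.0, 'grip_width': 0.08585850321722743}
scene {'K': array([[452.24954153,   0.        , 320.32692263],
       [  0.        , 452.24954153, 236.10312686],
       [  0.        ,   0.        ,   1.        ]]), 'k1': array(-0.06898205), 'R': array([[-0.36983278, -0.92898332, -0.01461867],
       [-0.71186974,  0.29343962, -0.63807105],
       [ 0.59704706, -0.22557301, -0.7698387 ]]), 't': array([0.23345528, 0.50584659, 0.75052666])}
top {'K': array([[560.87080134,   0.        , 324.92820222],
       [  0.        , 560.87080134, 236.83234485],
       [  0.        ,   0.        ,   1.        ]]), 'k1': array(-0.11489845), 'R': array([[-1.06365539e-02, -9.99943355e-01, -3.87631054e-04],
       [-9.82585392e-01,  1.05238293e-02, -1.85513333e-01],
       [ 1.85506904e-01, -1.59234196e-03, -9.82641671e-01]]), 't': array([0.02692082, 0.60279414, 1.06668084])}
```

View pics/scene0.png

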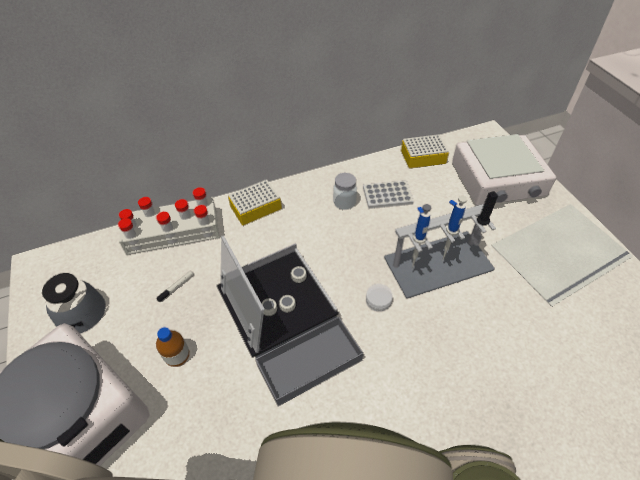

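View pics/top0.png

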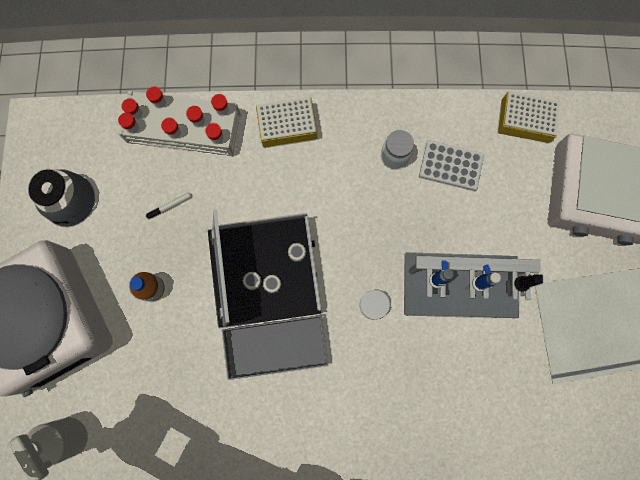

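The three caps are at top px (251,281), (271,284) and (297,252) on the black deck. The guard is on the image left (+y) and the tub is below (-x). The scraper (black handle) hangs on the right-most fork at (528,283), and the pipettes are at (440,278) and (485,280).

```bash
cat > m.py <<'E'
from h import *
for n in("top","scene"):
    z=np.load(n+"0.npz"); im=z["im"].astype(int); P=cloud(z["d"],z); g=im.mean(-1)
    def rect(m,name):
        m=cv2.morphologyEx(m.astype(np.uint8),cv2.MORPH_OPEN,np.ones((3,3)))
        k,l,s,c=cv2.connectedComponentsWithStats(m)
        if k<2: print(name,'none');return
        i=1+np.argmax(s[1:,4]); q=P[l==i]
        r=cv2.minAreaRect(q[:,:2].astype(np.float32)*1000); print(n,name,s[i,4],np.round(r[0],1),np.round(r[1],1),round(r[2],2),'z',np.round(np.median(q[:,2]),4))
    X,Y,Z=P[...,0],P[...,1],P[...,2]
    reg=(X>.2)&(X<.75)
    rect(reg&(abs(Z-.046)<.005)&(g<60)&(Y>-.1)&(Y<.3),'deck')
    rect(reg&(abs(Z-.010)<.005)&(g<125)&(Y<-.1),'base')
    rect(reg&(abs(Z-.032)<.008)&(Y>-.1)&(Y<.3)&(g<130),'tubrim')
    rect(reg&(Z>.1)&(Z<.16)&(Y<-.1)&(g>100)&(X>.5),'bar')
    m=reg&(abs(Z-.06)<.006)&(g>90)&(Y>-.1)&(Y<.3)
    k,l,s,c=cv2.connectedComponentsWithStats(m.astype(np.uint8))
    for i in range(1,k):
        if s[i,4]>40:
            q=P[l==i]; (a,r)=cv2.minEnclosingCircle(q[:,:2].astype(np.float32)*1000); print('  blob',s[i,4],c[i].round(),np.round(a,1),round(r,1),q[:,2].max().round(4))
    m=(Z>.15)&(Z<.26)&(g<70)&(Y<-.15)&reg
    q=P[m]; print(n,'handle',len(q),q.min(0).round(3),q.max(0).round(3), 'top',np.median(q[q[:,2]>q[:,2].max()-.004],0).round(4))
    for lo in (.15,.17,.19,.21):
        a=q[(q[:,2]>lo)&(q[:,2]<lo+.02)]; 
        if len(a): print(lo,len(a),a.min(0).round(4),a.max(0).round(4))
E
python3 m.py
python3 - <<'E'
import cv2
a=cv2.imread('pics/scene0.png'); b=cv2.imread('pics/top0.png')
A=cv2.resize(a[170:310,370:510],(600,600),interpolation=cv2.INTER_CUBIC)
A=cv2.resize(a[185:305,375:510],(405,360),interpolation=cv2.INTER_CUBIC)
B=cv2.resize(b[240:330,400:550],(395,237),interpolation=cv2.INTER_CUBIC)
C=cv2.resize(b[205:385,200:340],(395,508),interpolation=cv2.INTER_CUBIC)[:600]
import numpy as np
o=np.zeros((600,800,3),np.uint8);o[:360,:405]=A;o[361:598,:395]=B;o[:508,405:800]=C
cv2.imwrite('pics/crop.png',o)
E
```

```text
top deck 7478 [538.2 136.9] [198.7 182.1] 7.77 z 0.0464
top base 3624 [ 490.8 -260.3] [239.9  96.2] 87.47 z 0.0101
top tubrim 21 [596.8  46. ] [ 6.2 10.8] 89.35 z 0.0293
top bar 1219 [ 523.  -291.5] [180.7  43.3] 87.19 z 0.14
  blob 226 [296. 251.] [573.9  78.6] 17.5 0.066
  blob 107 [253. 280.] [517.9 166. ] 17.1 0.0658
  blob 220 [272. 283.] [510.2 126.8] 17.1 0.0659
  blob 41 [316. 289.] [496.8  40.2] 22.0 0.0583
top handle 550 [ 0.483 -0.35   0.15 ] [ 0.527 -0.169  0.242] top [ 0.5009 -0.1846  0.2408]
0.15 81 [ 0.4826 -0.3482  0.1505] [ 0.5105 -0.1698  0.1698]
0.17 118 [ 0.485  -0.3501  0.1712] [ 0.5151 -0.1697  0.1899]
0.19 139 [ 0.4849 -0.3464  0.1901] [ 0.516  -0.1693  0.21  ]
0.21 201 [ 0.4849 -0.3495  0.2101] [ 0.5268 -0.1699  0.2287]
scene deck 4141 [535.  138.1] [200.3 185.5] 7.96 z 0.0467
scene base 3661 [ 503.8 -261.2] [238.2 129.9] 87.53 z 0.0109
scene tubrim 493 [432.3 128.8] [ 18.7 199.1] 6.96 z 0.0327
scene bar 247 [ 530.1 -250.6] [41.2 60.4] 48.01 z 0.1398
  blob 164 [298. 274.] [570.4  77.5] 17.8 0.0655
  blob 95 [235. 309.] [535.9 239.2] 68.6 0.0659
  blob 175 [287. 303.] [507.1 127.3] 17.5 0.0659
  blob 99 [270. 306.] [515.2 166.4] 17.6 0.0659
scene handle 707 [ 0.48 -0.35  0.15] [ 0.506 -0.168  0.24 ] top [ 0.4969 -0.1748  0.24  ]
0.15 160 [ 0.4803 -0.3473  0.1502] [ 0.5054 -0.17    0.17  ]
0.17 164 [ 0.4804 -0.35    0.1701] [ 0.505  -0.1698  0.1899]
0.19 194 [ 0.4803 -0.3491  0.1902] [ 0.5057 -0.1694  0.2097]
0.21 187 [ 0.4818 -0.348   0.2101] [ 0.5036 -0.1681  0.2289]
```

View pics/crop.png

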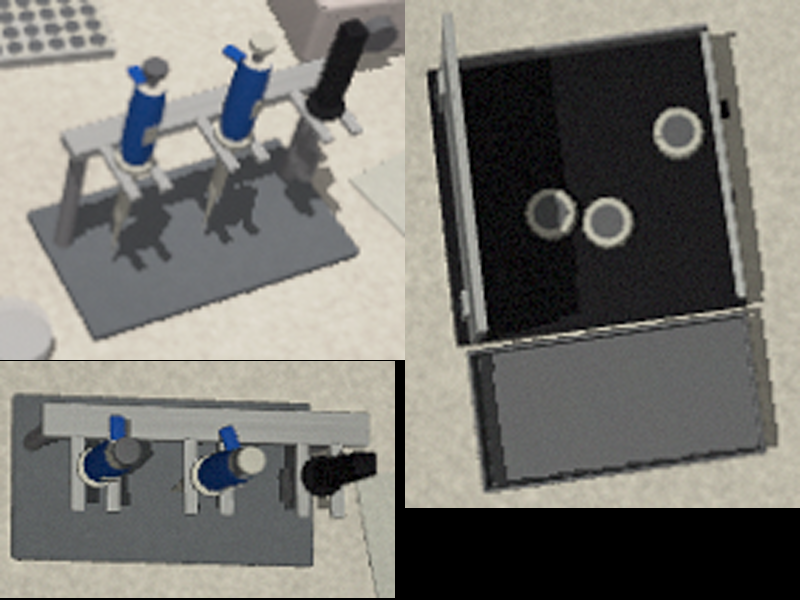

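The crop confirms it: the scraper is on the stand's -y fork and both pipettes are on the others. The tub abuts the deck's open edge, and cap_b is seen through the guard overhang. Next I need the handle and blade orientation.

Run:
```python
from h import *
for n in("top","scene"):
    z=np.load(n+"0.npz"); im=z["im"].astype(int); P=cloud(z["d"],z).reshape(-1,3); g=im.mean(-1).reshape(-1)
    b=(P[:,1]>-.375)&(P[:,1]<-.305)&(P[:,0]>.46)&(P[:,0]<.54)
    for lo,hi in((.06,.1),(.1,.138),(.138,.15),(.15,.17),(.17,.19),(.19,.21),(.21,.222),(.222,.24)):
        q=P[b&(P[:,2]>lo)&(P[:,2]<hi)&((g<70)|(lo<.13))]
        if len(q)<3: continue
        r=cv2.minAreaRect(q[:,:2].astype(np.float32)*1000)
        print(n,lo,len(q),q[:,:2].min(0).round(4),q[:,:2].max(0).round(4),np.round(r[0],1),np.round(r[1],1),round(r[2],1),q[:,2].max().round(4))
    # fork prongs
    q=P[(P[:,1]>-.39)&(P[:,1]<-.15)&(P[:,0]>.44)&(P[:,0]<.56)&(abs(P[:,2]-.14)<.005)&(g>90)]
    for lo in np.arange(-.39,-.15,.006):
        a=q[(q[:,1]>lo)&(q[:,1]<lo+.006)]
        if len(a): print('  y%.3f'%lo,len(a),a[:,0].min().round(3),a[:,0].max().round(3),end=';')
    print()
```

```text
top 0.06 74 [ 0.4809 -0.3681] [ 0.5238 -0.3382] [ 506.1 -347.1] [16.1 50.3] 55.2 0.0879
top 0.1 115 [ 0.4688 -0.3742] [ 0.5399 -0.3061] [ 504.5 -339.7] [68.1 71. ] 89.2 0.138
top 0.138 95 [ 0.4818 -0.3576] [ 0.5196 -0.3051] [ 499.7 -328.9] [53.2 31.7] 80.9 0.1496
top 0.15 41 [ 0.4826 -0.3482] [ 0.5031 -0.3317] [ 492.2 -336.8] [21.2 11.7] 41.5 0.1691
top 0.17 42 [ 0.4865 -0.3501] [ 0.5031 -0.3323] [ 491.2 -338. ] [21.3 12.8] 45.7 0.1899
top 0.19 48 [ 0.4867 -0.3464] [ 0.5029 -0.3318] [ 494.7 -339.2] [14.6 16.2] 89.6 0.2099
top 0.21 31 [ 0.4869 -0.3495] [ 0.5018 -0.3326] [ 492.8 -340.2] [17.  14.2] 74.1 0.2218
top 0.222 74 [ 0.4875 -0.349 ] [ 0.5011 -0.3335] [ 494.4 -341.4] [13.5 15.5] 1.1 0.2287
  y-0.384 20 0.519 0.54;  y-0.378 38 0.516 0.539;  y-0.372 36 0.517 0.54;  y-0.366 39 0.517 0.54;  y-0.360 73 0.468 0.542;  y-0.354 81 0.468 0.541;  y-0.348 36 0.518 0.542;  y-0.342 42 0.519 0.542;  y-0.336 63 0.469 0.542;  y-0.330 120 0.469 0.542;  y-0.324 41 0.474 0.542;  y-0.318 40 0.519 0.542;  y-0.312 38 0.521 0.542;  y-0.306 38 0.521 0.544;  y-0.300 43 0.521 0.544;  y-0.294 41 0.521 0.54
[... 1398 characters left out ...]
3 0.471 0.539;  y-0.342 22 0.477 0.536;  y-0.336 40 0.468 0.539;  y-0.330 71 0.464 0.538;  y-0.324 28 0.465 0.533;  y-0.318 15 0.515 0.53;  y-0.312 7 0.516 0.522;  y-0.288 5 0.537 0.541;  y-0.282 17 0.472 0.541;  y-0.276 33 0.468 0.541;  y-0.270 32 0.469 0.542;  y-0.264 26 0.48 0.543;  y-0.258 39 0.47 0.542;  y-0.252 70 0.468 0.544;  y-0.246 55 0.468 0.543;  y-0.240 22 0.519 0.543;  y-0.234 16 0.52 0.541;  y-0.228 16 0.521 0.535;  y-0.222 8 0.52 0.526;  y-0.216 1 0.52 0.52;  y-0.204 2 0.544 0.545;  y-0.198 30 0.47 0.543;  y-0.192 37 0.47 0.545;  y-0.186 25 0.488 0.547;  y-0.180 30 0.488 0.545;  y-0.174 64 0.473 0.546;  y-0.168 64 0.472 0.545;  y-0.162 26 0.522 0.545;  y-0.156 26 0.523 0.547;
```

```bash
cat >> h.py <<'E'
from scipy.spatial.transform import Rotation as Ro
def down(yaw,lean=0):   # tool x at yaw (deg), z down, then turned by lean about tool x
    return (Ro.from_euler('z',yaw,degrees=True)*Ro.from_euler('x',180,degrees=True)*Ro.from_euler('x',lean,degrees=True)).as_matrix()
def plan(*targets):
    o=observe(); p=o["position"];R=o["tool_rot"]
    for t,Rt in targets:
        s=R.T@(np.array(t)-p)/.5; r=Ro.from_matrix(R.T@Rt).as_rotvec()/np.pi
        print('[%s,%s]'%(s.round(4).tolist(),r.round(4).tolist()), 'rows>=%.1f'%max(np.linalg.norm(s)*10,np.linalg.norm(r)*180/8.59))
def st():
    o=observe(); print('t',round(o["time_s"],2),'p',o["position"].round(4),'q',o["q"].round(1),'F',o["ft_force"].round(2),'M',o["wrist_torque"].round(2),'g',round(o["grip_width"],4),round(o["gripper_force"],1),'\nR',o["tool_rot"].round(4).tolist())
E
python3 -c "
from h import *
plan(([.45,.05,.33],down(60)),([.45,-.28,.33],down(-2.5)))"
```

```text
[[-0.8336, -0.7459, -0.1977],[-0.0004, 0.0003, 0.5741]] rows>=12.0
[[-1.0228, -1.3782, -0.197],[-0.0002, 0.0006, 0.9213]] rows>=19.3
```

```bash
python3 -m handwheel '[[[-0.834,-0.746,-0.198],[0,0,0.574]],[[-0.834,-0.746,-0.198],[0,0,0.574]],[[-0.834,-0.746,-0.198],[0,0,0.574]],[[-0.834,-0.746,-0.198],[0,0,0.574]],[[-0.834,-0.746,-0.198],[0,0,0.574]],[[-0.834,-0.746,-0.198],[0,0,0.574]],[[-0.834,-0.746,-0.198],[0,0,0.574]],[[-0.834,-0.746,-0.198],[0,0,0.574]],[[-0.834,-0.746,-0.198],[0,0,0.574]],[[-0.834,-0.746,-0.198],[0,0,0.574]]]' 0.6
python3 -c "
from h import *
st();plan(([.42,-.32,.33],down(-2.5)))"
```

```text
time_s: 1.1
position: [0.4156, 0.1053, 0.3187]
tool_rot: [[0.224, 0.974, -0.0], [0.974, -0.224, 0.0], [0.0, -0.0, -1.0]]
ft_force: [1.2, 1.4, -0.1]
grip_width: 0.0509
gripper_force: 0.0
t 1.1 p [0.4156 0.1053 0.3187] q [-1.7  6.1 81.4  0.  92.5 11.3] F [ 1.24  1.38 -0.06] M [ 0.06 -0.04 -0.06] g 0.0509 0.0 
R [[0.2245, 0.9745, -0.0001], [0.9745, -0.2245, 0.0001], [0.0001, -0.0001, -1.0]]
[[-0.8268, 0.1995, -0.0226],[-0.0001, -0.0, 0.4418]] rows>=9.3
```

```bash
python3 -m handwheel '[[[-0.827,0.2,-0.023],[0,0,0.442]],[[-0.827,0.2,-0.023],[0,0,0.442]],[[-0.827,0.2,-0.023],[0,0,0.442]],[[-0.827,0.2,-0.023],[0,0,0.442]],[[-0.827,0.2,-0.023],[0,0,0.442]],[[-0.827,0.2,-0.023],[0,0,0.442]],[[-0.827,0.2,-0.023],[0,0,0.442]],[[-0.827,0.2,-0.023],[0,0,0.442]],[[-0.827,0.2,-0.023],[0,0,0.442]],[[-0.827,0.2,-0.023],[0,0,0.442]]]' >/dev/null
python3 - <<'E'
from h import *
st()
im,d,p=snap("wrist"); cv2.imwrite("pics/w1.png",im[...,::-1]); np.savez("w1.npz",im=im,d=d,**p)
st();P=cloud(d,p).reshape(-1,3);g=im.mean(-1).reshape(-1)
b=(abs(P[:,1]+.34)<.04)&(abs(P[:,0]-.493)<.05)
for lo,hi in((.06,.1),(.14,.149),(.15,.17),(.17,.19),(.19,.21),(.22,.235)):
    q=P[b&(P[:,2]>lo)&(P[:,2]<hi)&((g<70)|(lo<.13))]
    if len(q)>3:
        r=cv2.minAreaRect(q[:,:2].astype(np.float32)*1000); print(lo,len(q),q[:,:2].min(0).round(4),q[:,:2].max(0).round(4),np.round(r[0],1),np.round(r[1],1),round(r[2],1),q[:,2].max().round(4))
plan(([.493,-.3405,.26],down(-2.5)))
E
```

```text
t 2.1 p [ 0.4219 -0.3214  0.3285] q [-50.1  17.   65.8  -0.   97.4  42.6] F [-1.07  0.54 -0.88] M [0.1  0.02 0.03] g 0.0514 0.0 
R [[0.9989, -0.0463, -0.0017], [-0.0463, -0.9989, 0.0013], [-0.0017, -0.0012, -1.0]]
t 2.15 p [ 0.4221 -0.3198  0.3288] q [-50.   16.9  65.9  -0.   97.4  42.6] F [-0.45  0.42 -0.68] M [0.06 0.02 0.  ] g 0.0515 0.0 
R [[0.999, -0.0443, -0.0013], [-0.0443, -0.999, 0.0015], [-0.0014, -0.0014, -1.0]]
0.14 328 [ 0.4789 -0.3579] [ 0.5073 -0.329 ] [ 493.  -341.9] [28.9 26.6] 12.7 0.1477
0.15 17 [ 0.4873 -0.3349] [ 0.4995 -0.3342] [ 493.4 -334.4] [ 0.3 12.2] 86.5 0.1675
0.17 17 [ 0.4859 -0.3349] [ 0.5014 -0.3339] [ 493.7 -334.4] [ 0.2 15.5] 86.7 0.19
0.19 38 [ 0.4859 -0.3368] [ 0.5017 -0.3341] [ 493.8 -334.9] [ 2.  15.8] 83.0 0.2096
0.22 611 [ 0.4853 -0.3498] [ 0.5012 -0.3343] [ 493.2 -342.2] [15.5 15.4] 87.5 0.2277
[[0.1437, 0.0353, 0.1374],[-0.0005, 0.0004, -0.0002]] rows>=2.0
```

View pics/w1.png

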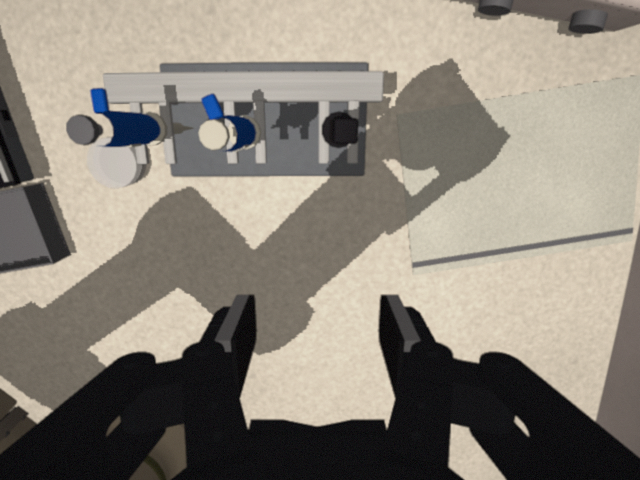

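The wrist view shows the handle top at (342,128), square to the stand, with the pipettes clear at (115,128) and (225,132).

```bash
python3 -c "
from h import *
plan(([.4933,-.342,.26],down(-2.5)),([.4933,-.342,.162],down(-2.5)))"
```

```text
[[0.1444, 0.0382, 0.1374],[-0.0005, 0.0004, -0.0002]] rows>=2.0
[[0.1447, 0.0385, 0.3334],[-0.0005, 0.0004, -0.0002]] rows>=3.7
```

```bash
python3 -m handwheel '[[[0.144,0.038,0.06],[0,0,0]],[[0.144,0.038,0.12],[0,0,0]],[[0.144,0.038,0.12],[0,0,0]],[[0.144,0.038,0.18],[0,0,0]],[[0.144,0.038,0.24],[0,0,0]],[[0.144,0.038,0.3],[0,0,0]],[[0.144,0.038,0.333],[0,0,0]],[[0.144,0.038,0.333],[0,0,0]]]' 0.6 >/dev/null
python3 -c "
from h import *
st()"
python3 -m handwheel '[[[0,0,0],[0,0,0]],[[0,0,0],[0,0,0]],[[0,0,0],[0,0,0]],[[0,0,0],[0,0,0]],[[0,0,0],[0,0,0]]]' 0 100
python3 -c "
from h import *
st()"
```

```text
t 2.95 p [ 0.4928 -0.3389  0.1624] q [-45.8  29.8  72.6  -0.   77.8  46.3] F [ 0.05 -0.32  0.39] M [0.02 0.03 0.  ] g 0.0513 0.0 
R [[0.9993, -0.0368, -0.0026], [-0.0368, -0.9993, 0.0025], [-0.0027, -0.0024, -1.0]]
time_s: 3.45
position: [0.4941, -0.3402, 0.1651]
tool_rot: [[0.999, -0.038, 0.002], [-0.038, -0.999, -0.002], [0.002, 0.002, -1.0]]
ft_force: [-0.3, 0.0, 6.8]
grip_width: 0.0145
gripper_force: 97.6
t 3.45 p [ 0.4941 -0.3402  0.1651] q [-45.8  29.7  72.4  -0.   77.8  46.3] F [-0.27  0.01  6.8 ] M [ 0.17  0.2  -0.03] g 0.0145 97.6 
R [[0.9993, -0.0376, 0.0019], [-0.0376, -0.9993, -0.002], [0.002, 0.0019, -1.0]]
```

```bash
python3 -m handwheel '[[[0,0,-0.01],[0,0,0]],[[0,0,-0.02],[0,0,0]],[[0,0,-0.026],[0,0,0]],[[0,0,-0.026],[0,0,0]],[[-0.06,0,-0.026],[0,0,0]],[[-0.13,0,-0.026],[0,0,0]],[[-0.2,0,-0.026],[0,0,0]],[[-0.25,0,-0.1],[0,0,0]],[[-0.25,0,-0.2],[0,0,0]],[[-0.25,0,-0.2],[0,0,0]]]'
python3 - <<'E'
from h import *
st()
o=observe(); T=o["position"];R=o["tool_rot"]
for n in ("scene","top"):
    im,d,p=snap(n); P=cloud(d,p); Q=(P-T)@R; np.savez(n+"1.npz",im=im,d=d,**p)
    if n=="scene":
        # crop around the scraper
        K=p["K"]; c=p["R"]@(T+R@[0,0,.05])+p["t"]; u=(K@(c/c[2]))[:2].astype(int)
        x0,y0=max(0,u[0]-60),max(0,u[1]-60); cv2.imwrite("pics/s1.png",cv2.resize(im[y0:y0+120,x0:x0+120,::-1],(480,480),interpolation=cv2.INTER_CUBIC))
    q=Q[(abs(Q[...,0])<.025)&(abs(Q[...,1])<.025)&(Q[...,2]>-.01)&(Q[...,2]<.12)]
    print(n,len(q))
    for lo in np.arange(0,.12,.01):
        a=q[(q[:,2]>=lo)&(q[:,2]<lo+.01)]
        if len(a)>2: print('%.2f'%lo,len(a),a[:,:2].min(0).round(4),a[:,:2].max(0).round(4),a[:,2].max().round(4))
E
```

```text
time_s: 4.45
position: [0.3694, -0.3368, 0.2694]
tool_rot: [[0.999, -0.039, 0.007], [-0.039, -0.999, -0.01], [0.007, 0.009, -1.0]]
ft_force: [0.4, -0.8, -1.4]
grip_width: 0.0147
gripper_force: 97.6
t 4.45 p [ 0.3694 -0.3368  0.2694] q [-56.   14.9  78.2   0.   86.2  36.3] F [ 0.43 -0.81 -1.41] M [-0.01 -0.03 -0.03] g 0.0147 97.6 
R [[0.9992, -0.0387, 0.0066], [-0.0386, -0.9992, -0.0096], [0.007, 0.0093, -0.9999]]
scene 233
0.02 3 [-0.0125 -0.0143] [-0.0086 -0.0123] 0.0238
0.03 7 [-0.0072 -0.005 ] [ 0.0002 -0.001 ] 0.0391
0.04 24 [-0.0075 -0.0058] [0.0028 0.0018] 0.0497
0.05 18 [-0.0065 -0.0063] [0.0016 0.0018] 0.06
0.06 43 [-0.0156 -0.0062] [0.0127 0.0023] 0.0699
0.07 44 [-0.015  -0.0045] [0.0119 0.0011] 0.0796
0.08 42 [-0.0155 -0.0038] [0.014  0.0023] 0.0899
0.09 44 [-0.0151 -0.0043] [0.0132 0.0025] 0.0999
0.10 8 [-0.0083 -0.0027] [ 0.0102 -0.0002] 0.105
top 94
0.02 11 [ 0.0121 -0.0055] [0.0153 0.0052] 0.0257
0.07 5 [ 0.0132 -0.0051] [0.015  0.0003] 0.0797
0.08 21 [-0.0127 -0.005 ] [ 0.0149 -0.0031] 0.09
0.09 33 [-0.0129 -0.0056] [ 0.0148 -0.003 ] 0.0995
0.10 22 [-0.0133 -0.0054] [ 0.0148 -0.0022] 0.1069
```

View pics/s1.png

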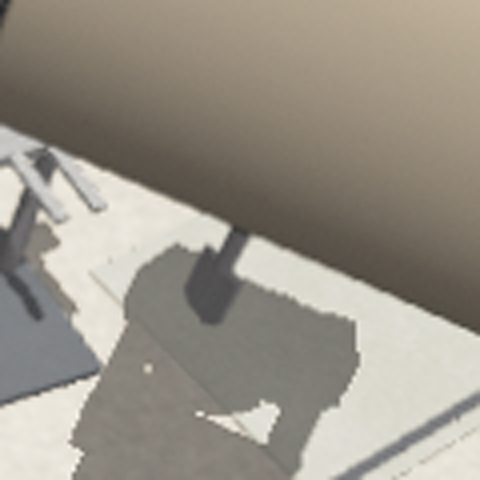

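The blade hangs along tool x with its nose about 105 mm below the TCP, and the fork is clear. Next I move towards the station while turning.

```bash
cat >> h.py <<'E'
NOSE=np.array([0,0,.105]); YAW=7.8; ORG=np.array([.5365,.1496,.046])
def S(x,y,z): return ORG+Ro.from_euler('z',YAW,degrees=True).apply(np.array([x,y,z])/1000)
def nose(x,y,z,R): return S(x,y,z)-R@NOSE
E
python3 -c "
from h import *
plan(([.38,-.05,.32],down(97.8)))
p=camera_params('wrist');o=observe();c=-np.array(p['R']).T@p['t'];print((c-o['position'])@o['tool_rot'])"
```

```text
[[0.0008, -0.5708, -0.113],[0.0006, 0.0002, -0.5554]] rows>=11.6
[ 0.07470786 -0.00026022 -0.14254525]
```

```bash
python3 -m handwheel '[[[0,-0.57,-0.113],[0,0,-0.555]],[[0,-0.57,-0.113],[0,0,-0.555]],[[0,-0.57,-0.113],[0,0,-0.555]],[[0,-0.57,-0.113],[0,0,-0.555]],[[0,-0.57,-0.113],[0,0,-0.555]],[[0,-0.57,-0.113],[0,0,-0.555]],[[0,-0.57,-0.113],[0,0,-0.555]],[[0,-0.57,-0.113],[0,0,-0.555]],[[0,-0.57,-0.113],[0,0,-0.555]],[[0,-0.57,-0.113],[0,0,-0.555]]]' >/dev/null
python3 - <<'E'
from h import *
st();plan(([.50,-.02,.34],down(97.8)))
E
```

```text
t 5.55 p [ 0.3794 -0.0499  0.3183] q [-25.4   1.2  86.9  -0.   92.1 -19.6] F [ 0.1  -0.37 -0.66] M [0.02 0.01 0.02] g 0.0148 97.7 
R [[0.1014, 0.9948, -0.0031], [0.9948, -0.1014, 0.0014], [0.0011, -0.0032, -1.0]]
[[0.084, 0.2338, -0.044],[-0.001, -0.0005, -0.0757]] rows>=2.5
```

```bash
python3 -m handwheel '[[[0.084,0.234,-0.044],[0,0,-0.076]],[[0.084,0.234,-0.044],[0,0,-0.076]],[[0.084,0.234,-0.044],[0,0,-0.076]],[[0.084,0.234,-0.044],[0,0,-0.076]],[[0.084,0.234,-0.044],[0,0,-0.076]],[[0.084,0.234,-0.044],[0,0,-0.076]]]' >/dev/null
python3 - <<'E'
from h import *
st()
im,d,p=snap("wrist"); cv2.imwrite("pics/w2.png",im[...,::-1]); np.savez("w2.npz",im=im,d=d,**p)
P=cloud(d,p);g=im.mean(-1);X,Y,Z=np.moveaxis(P,-1,0)
m=(abs(Z-.046)<.006)&(g<60)
k,l,s,c=cv2.connectedComponentsWithStats(cv2.morphologyEx(m.astype(np.uint8),cv2.MORPH_OPEN,np.ones((3,3))))
i=1+np.argmax(s[1:,4]);q=P[l==i];r=cv2.minAreaRect(q[:,:2].astype(np.float32)*1000);print('deck',s[i,4],r,np.median(q[:,2]))
m=(abs(Z-.06)<.006)&(g>90)
k,l,s,c=cv2.connectedComponentsWithStats(m.astype(np.uint8))
for i in range(1,k):
    if s[i,4]>100:
        q=P[l==i];a,r=cv2.minEnclosingCircle(q[:,:2].astype(np.float32)*1000)
        w=Ro.from_euler('z',-YAW,degrees=True).apply(np.array([*a,0])/1000-ORG); print('blob',s[i,4],c[i].round(),np.round(a,1),round(r,1),'station',w.round(4))
plan((nose(55,-76,40,down(97.8)),down(97.8)),(nose(55,-76,3,down(97.8)),down(97.8)))
E
```

```text
t 6.15 p [ 0.4996 -0.0213  0.3411] q [-16.   13.4  68.7  -0.   98.  -23.5] F [ 0.38 -0.31 -0.95] M [-0.03  0.01 -0.07] g 0.015 97.9 
R [[-0.1296, 0.9916, -0.0019], [0.9916, 0.1296, 0.0004], [0.0007, -0.0018, -1.0]]
deck 21844 ((538.1506958007812, 116.50825500488281), (197.839111328125, 142.7743682861328), 7.755125522613525) 0.045937110999915515
blob 569 [356.  19.] [515.1 165.4] 17.2 station [-0.0191  0.0185 -0.046 ]
blob 930 [344.  57.] [508.3 126. ] 17.9 station [-0.0311 -0.0196 -0.046 ]
blob 849 [395. 114.] [571.2  76.9] 18.1 station [ 0.0245 -0.0767 -0.046 ]
blob 537 [521. 302.] [ 787.7 -133. ] 31.0 station [ 0.2105 -0.3141 -0.046 ]
[[0.1781, 0.2287, 0.3009],[-0.0003, -0.0001, -0.0021]] rows>=4.2
[[0.1781, 0.2288, 0.3749],[-0.0003, -0.0001, -0.0021]] rows>=4.7
```

View pics/w2.png

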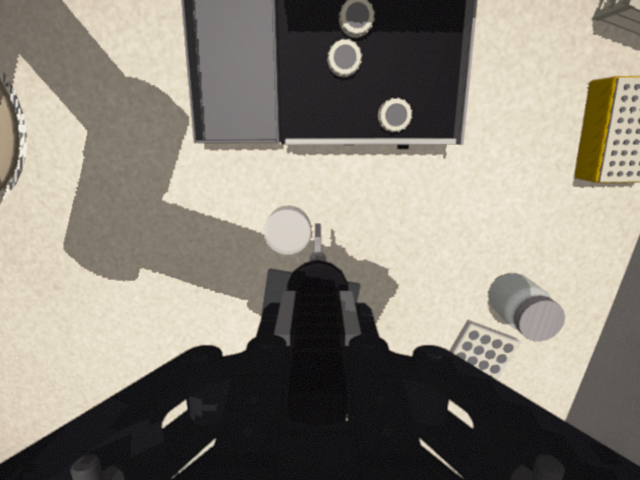

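The wrist view shows all three caps lying as measured and the blade visible at (318,240). Next is sweeping cap a.

```bash
python3 -m handwheel '[[[0.09,0.12,0.1],[0,0,0]],[[0.178,0.228,0.15],[0,0,0]],[[0.178,0.228,0.2],[0,0,0]],[[0.178,0.228,0.27],[0,0,0]],[[0.178,0.228,0.33],[0,0,0]],[[0.178,0.228,0.36],[0,0,0]],[[0.178,0.228,0.373],[0,0,0]],[[0.178,0.228,0.373],[0,0,0]]]'
python3 - <<'E'
from h import *
o=observe(); n=o["position"]+o["tool_rot"]@NOSE
print('nose station mm',(Ro.from_euler('z',-YAW,degrees=True).apply(n-ORG)*1000).round(1)); plan((nose(55,-76.5,3,down(97.8)),down(97.8)))
E
```

```text
time_s: 7.0
position: [0.6015, 0.0814, 0.1555]
tool_rot: [[-0.129, 0.992, -0.0], [0.992, 0.129, -0.0], [0.0, -0.0, -1.0]]
ft_force: [0.3, 0.1, 0.3]
grip_width: 0.0145
gripper_force: 98.0
nose station mm [ 55.1 -76.4   4.5]
[[-0.0002, -0.0003, 0.003],[-0.0001, -0.0, -0.0021]] rows>=0.0
```

```bash
python3 -m handwheel '[[[0,-0.02,0.002],[0,0,0]],[[0,-0.04,0.002],[0,0,0]],[[0,-0.065,0.002],[0,0,0]],[[0,-0.09,0.002],[0,0,0]],[[0,-0.12,0.002],[0,0,0]],[[0,-0.15,0.002],[0,0,0]],[[0,-0.18,0.002],[0,0,0]],[[0,-0.21,0.002],[0,0,0]],[[0,-0.24,0.002],[0,0,0]],[[0,-0.27,0.002],[0,0,0]]]'
python3 -m handwheel '[[[0,-0.03,0],[0,0,0]],[[0,-0.06,0],[0,0,0]],[[0,-0.085,0],[0,0,0]],[[0,-0.085,0],[0,0,0]],[[0,-0.085,-0.08],[0,0,0]],[[0,-0.085,-0.08],[0,0,0]]]'
cat > look.py <<'E'
from h import *
import sys
o=observe();n=o["position"]+o["tool_rot"]@NOSE
print('t',o["time_s"],'nose st',(Ro.from_euler('z',-YAW,degrees=True).apply(n-ORG)*1000).round(1))
for cam in sys.argv[1:]:
    im,d,p=snap(cam);P=cloud(d,p);g=im.mean(-1);cv2.imwrite("pics/last_%s.png"%cam,im[...,::-1])
    Q=Ro.from_euler('z',-YAW,degrees=True).apply((P-ORG).reshape(-1,3)).reshape(P.shape)*1000
    m=(abs(Q[...,0]+50)<155)&(abs(Q[...,1]+5)<110)&(im.min(-1)>130)&(Q[...,2]>-45)&(Q[...,2]<24)
    k,l,s,c=cv2.connectedComponentsWithStats(m.astype(np.uint8))
    for i in range(1,k):
        if s[i,4]>35: q=Q[l==i];print(cam,s[i,4],c[i].round(),'st mean',q.mean(0).round(0),'ext',np.ptp(q,0).round(0))
E
python3 look.py scene top
```

```text
time_s: 8.0
position: [0.468, 0.0638, 0.1562]
tool_rot: [[-0.129, 0.992, 0.004], [0.992, 0.129, -0.0], [-0.001, 0.004, -1.0]]
ft_force: [-0.5, -0.2, -1.3]
grip_width: 0.0147
gripper_force: 97.9
time_s: 8.6
position: [0.4286, 0.0583, 0.1991]
tool_rot: [[-0.13, 0.992, 0.01], [0.992, 0.13, -0.001], [-0.003, 0.01, -1.0]]
ft_force: [0.7, 0.3, -2.0]
grip_width: 0.0145
gripper_force: 98.0
t 8.6 nose st [-118.2  -76.1   48.1]
top 173 [310. 251.] st mean [  26. -104.    7.] ext [138.   6.  59.]
```

```bash
python3 -c "
from h import *
D=down(97.8)
plan((nose(2,-19.6,40,D),D),(nose(2,-19.6,3,D),D))"
```

```text
[[0.1129, 0.2453, 0.0099],[0.0011, 0.0003, -0.002]] rows>=2.7
[[0.113, 0.245, 0.0839],[0.0011, 0.0003, -0.002]] rows>=2.8
```

```bash
python3 -m handwheel '[[[0.06,0.1,0],[0,0,0]],[[0.113,0.18,0],[0,0,0]],[[0.113,0.245,0],[0,0,0]],[[0.113,0.245,0],[0,0,0]],[[0.113,0.245,0.04],[0,0,0]],[[0.113,0.245,0.07],[0,0,0]],[[0.113,0.245,0.084],[0,0,0]],[[0.113,0.245,0.084],[0,0,0]]]'
python3 look.py wrist
```

```text
time_s: 9.5
position: [0.5398, 0.1305, 0.1519]
tool_rot: [[-0.129, 0.992, -0.001], [0.992, 0.129, -0.0], [0.0, -0.001, -1.0]]
ft_force: [1.4, 0.7, -0.4]
grip_width: 0.0146
gripper_force: 98.1
t 9.5 nose st [  0.5 -19.4   0.9]
wrist 122 [93. 68.] st mean [-145.   94.  -13.] ext [84.  8. 37.]
wrist 480 [309.  74.] st mean [-3. 85. 17.] ext [127.   3.  17.]
wrist 64 [290. 145.] st mean [-17.  44.  -0.] ext [41.  0.  4.]
wrist 56 [350. 145.] st mean [23. 44. -0.] ext [36.  0.  3.]
wrist 38 [110. 147.] st mean [-158.   42.  -43.] ext [29.  0.  3.]
wrist 407 [287. 205.] st mean [-18.   8.  15.] ext [31. 14. 18.]
wrist 1157 [269. 243.] st mean [-31. -18.  15.] ext [38. 41. 20.]
wrist 190 [468. 248.] st mean [ 97. -19.  23.] ext [ 3. 40.  3.]
wrist 1296 [126. 293.] st mean [-156.  -73.  -28.] ext [46. 40. 20.]
wrist 45 [464. 287.] st mean [ 97. -46.  23.] ext [ 3. 12.  1.]
wrist 90 [458. 336.] st mean [ 97. -83.  24.] ext [ 3. 29.  1.]
```

View pics/last_wrist.png

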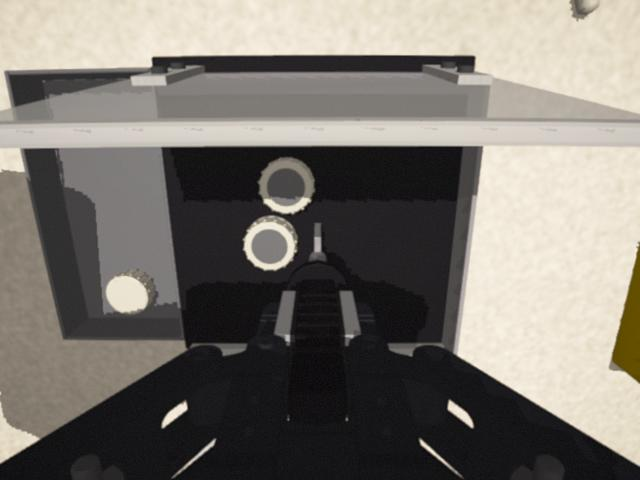

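The wrist view shows cap a in the tub (130,293), cap c (269,243) just ahead of the blade (317,240), and cap b at (287,185) under the guard edge.

```bash
python3 -m handwheel '[[[0,-0.015,-0.004],[0,0,0]],[[0,-0.03,-0.004],[0,0,0]],[[0,-0.05,-0.004],[0,0,0]],[[0,-0.075,-0.004],[0,0,0]],[[0,-0.1,-0.004],[0,0,0]],[[0,-0.13,-0.004],[0,0,0]],[[0,-0.16,-0.004],[0,0,0]],[[0,-0.19,-0.004],[0,0,0]],[[0,-0.22,-0.004],[0,0,0]],[[0,-0.244,-0.004],[0,0,0]]]' | head -2
python3 -m handwheel '[[[0,0,0],[0,0,0]],[[0,0,-0.04],[0,0,0]],[[0,0,-0.08],[0,0,0]],[[0,0,-0.08],[0,0,0]]]' | head -2
python3 look.py wrist
python3 -c "
from h import *
D=down(97.8)
plan((nose(13,18.5,40,D),D),(nose(13,18.5,3,D),D))"
```

```text
time_s: 10.55
position: [0.4175, 0.1148, 0.1546]
time_s: 10.95
position: [0.4206, 0.1149, 0.1965]
t 10.95 nose st [-119.   -18.7   45.5]
wrist 233 [273.  76.] st mean [-152.   94.  -12.] ext [96.  7. 38.]
wrist 52 [354.  83.] st mean [-93.  85.  17.] ext [14.  3. 13.]
wrist 356 [479.  84.] st mean [-5. 85. 16.] ext [117.   4.  18.]
wrist 136 [208. 130.] st mean [-204.   54.  -10.] ext [ 2. 67.  4.]
wrist 5411 [281. 125.] st mean [-149.   58.  -43.] ext [90. 58.  5.]
wrist 42 [303. 169.] st mean [-131.   20.  -43.] ext [ 9. 13.  4.]
wrist 286 [449. 193.] st mean [-19.   8.  15.] ext [36. 14. 19.]
wrist 1295 [272. 216.] st mean [-159.  -19.  -29.] ext [38. 40. 20.]
wrist 61 [594. 256.] st mean [ 97. -40.  23.] ext [ 4. 23.  2.]
wrist 420 [277. 264.] st mean [-155.  -64.  -28.] ext [34. 16. 19.]
wrist 45 [587. 284.] st mean [ 97. -65.  23.] ext [ 4. 20.  1.]
wrist 41 [579. 319.] st mean [ 97. -95.  23.] ext [ 4. 16.  2.]
wrist 1027 [482. 320.] st mean [  23. -104.    8.] ext [147.   7.   5.]
[[0.0758, 0.2662, 0.0088],[0.0008, 0.0001, -0.0019]] rows>=2.8
[[0.0759, 0.266, 0.0828],[0.0008, 0.0001, -0.0019]] rows>=2.9
```

```bash
python3 -m handwheel '[[[0.03,0.1,0],[0,0,0]],[[0.076,0.19,0],[0,0,0]],[[0.076,0.266,0],[0,0,0]],[[0.076,0.266,0],[0,0,0]],[[0.076,0.266,0.04],[0,0,0]],[[0.076,0.266,0.07],[0,0,0]],[[0.076,0.266,0.08],[0,0,0]],[[0.076,0.266,0.08],[0,0,0]]]' |grep -A9 force
python3 look.py
```

```text
ft_force: [0.8, -0.2, 0.1]
grip_width: 0.0149
gripper_force: 98.1
t 11.8 nose st [11.3 18.7  2.4]
```

```bash
python3 -m handwheel '[[[0,-0.015,-0.001],[0,0,0]],[[0,-0.035,-0.001],[0,0,0]],[[0,-0.06,-0.001],[0,0,0]],[[0,-0.09,-0.001],[0,0,0]],[[0,-0.12,-0.001],[0,0,0]],[[0,-0.15,-0.001],[0,0,0]],[[0,-0.18,-0.001],[0,0,0]],[[0,-0.21,-0.001],[0,0,0]],[[0,-0.24,-0.001],[0,0,0]],[[0,-0.266,-0.001],[0,0,0]]]' | grep force
python3 -m handwheel '[[[0,0,0],[0,0,0]],[[0,0,-0.04],[0,0,0]],[[0,0,-0.1],[0,0,0]],[[0,0,-0.1],[0,0,0]]]' | grep force
python3 look.py wrist
```

```text
ft_force: [-0.6, 0.6, -0.9]
gripper_force: 98.1
ft_force: [-0.1, -0.2, -0.2]
gripper_force: 98.1
t 13.2 nose st [-118.2   19.4   57.4]
wrist 44 [559. 122.] st mean [79. 98. -6.] ext [44.  2. 45.]
wrist 267 [259. 134.] st mean [-165.   89.  -12.] ext [97. 41. 36.]
wrist 43 [365. 132.] st mean [-81.  90.  12.] ext [ 7.  4. 22.]
wrist 55 [562. 133.] st mean [72. 90. 10.] ext [12.  4. 20.]
wrist 776 [458. 138.] st mean [-10.  86.  12.] ext [133.   6.  20.]
wrist 94 [350. 138.] st mean [-92.  86.  14.] ext [15.  3. 20.]
wrist 1164 [285. 151.] st mean [-146.   73.  -43.] ext [89. 21.  4.]
wrist 54 [217. 202.] st mean [-204.   33.  -10.] ext [ 1. 40.  3.]
wrist 1226 [274. 211.] st mean [-157.   21.  -29.] ext [38. 40. 20.]
wrist 73 [548. 228.] st mean [79. 12.  3.] ext [47.  7. 25.]
wrist 85 [582. 251.] st mean [97. -2. 23.] ext [ 3. 37.  1.]
wrist 1104 [274. 252.] st mean [-159.  -19.  -29.] ext [39. 41. 20.]
wrist 65 [571. 300.] st mean [ 97. -46.  23.] ext [ 4. 26.  2.]
wrist 560 [498. 350.] st mean [  50. -104.    8.] ext [93.  8.  5.]
wrist 92 [405. 351.] st mean [ -38. -104.    8.] ext [15.  7.  4.]
```

All three caps are in the tub at st (-155,-64), (-159,-19) and (-157,21). Next I locate the bead profile.

```bash
cat > prof.py <<'E'
from h import *
import sys
for cam in sys.argv[1:]:
    im,d,p=snap(cam);P=cloud(d,p)
    Q=(Ro.from_euler('z',-YAW,degrees=True).apply((P-ORG).reshape(-1,3))*1000); G=im.reshape(-1,3)
    for xl in (-90,-30,30):
      print(cam,xl)
      for y in np.arange(60,90,2):
        m=(Q[:,0]>xl)&(Q[:,0]<xl+60)&(Q[:,1]>=y)&(Q[:,1]<y+2)&(Q[:,2]>-10)
        if m.sum(): print('  y',y,m.sum(),'z',np.percentile(Q[m,2],[10,50,90]).round(1),'rgb',np.median(G[m],0))
E
python3 prof.py wrist
```

```text
wrist -90
  y 60 998 z [126.3 130.2 134.6] rgb [127. 123. 118.]
  y 62 870 z [116.7 120.7 124.9] rgb [126. 123. 118.]
  y 64 761 z [107.3 111.2 115.5] rgb [125. 123. 118.]
  y 66 669 z [ 97.7 101.8 106. ] rgb [125. 122. 118.]
  y 68 576 z [88.1 92.2 96.5] rgb [125. 122. 118.]
  y 70 527 z [79.  83.1 87.1] rgb [125. 122. 118.]
  y 72 465 z [69.2 73.6 77.3] rgb [125. 122. 118.]
  y 74 393 z [60.  64.5 68.1] rgb [126. 122. 119.]
  y 76 369 z [50.2 55.7 65.3] rgb [126. 122. 119.]
  y 78 302 z [41.6 46.4 65.1] rgb [134. 130. 127.]
  y 80 335 z [31.2 37.9 58.1] rgb [135. 131. 129.]
  y 82 256 z [23.  28.3 54. ] rgb [136. 132. 130.]
  y 84 307 z [12.2 19.9 48.3] rgb [139. 135. 133.]
  y 86 244 z [-0.   8.2 27.5] rgb [145. 140. 138.]
  y 88 185 z [-0.6  0.7 26.8] rgb [66. 64. 65.]
wrist -30
  y 60 940 z [124.5 128.4 132.2] rgb [126. 122. 118.]
  y 62 821 z [115.1 119.  123. ] rgb [125. 122. 117.]
  y 64 724 z [105.6 109.5 113.7] rgb [125. 121. 117.]
  y 66 642 z [ 96.2 100.3 103.9] rgb [124. 121. 116.]
  y 68 540 z [87.4 91.1 94.4] rgb [123. 121. 116.]
  y 70 503 z [78.1 82.  85.7] rgb [123.
[... 559 characters left out ...]
 122.9] rgb [182. 174. 163.]
  y 64 265 z [104.8 109.1 113.4] rgb [181. 173. 162.]
  y 66 311 z [ 95.   99.3 103.1] rgb [180. 172. 161.]
  y 68 328 z [86.  89.8 93.6] rgb [178. 170. 159.]
  y 70 358 z [76.8 80.5 84.8] rgb [140.5 136.5 131. ]
  y 72 382 z [67.2 71.1 75.3] rgb [134. 131. 126.]
  y 74 340 z [58.6 63.2 65.8] rgb [131. 129. 124.]
  y 76 334 z [48.8 54.7 65.2] rgb [123. 119. 116.]
  y 78 337 z [40.5 47.5 64.3] rgb [131. 126. 124.]
  y 80 330 z [30.5 37.5 55.2] rgb [131. 127. 124.]
  y 82 278 z [22.3 28.5 53.3] rgb [132. 128. 125.]
  y 84 278 z [12.3 19.4 37.8] rgb [137. 132. 130.]
  y 86 237 z [ 3.1 10.3 27.6] rgb [130. 127. 123.]
  y 88 238 z [-0.8  1.5 26. ] rgb [67.5 67.  68. ]
```

Run:
```python
from h import *
for n in ("scene","top"):
    z=np.load(n+"0.npz");P=cloud(z["d"],z);print(n,'cam centre',(-z["R"].T@z["t"]).round(3))
    Q=(Ro.from_euler('z',-YAW,degrees=True).apply((P-ORG).reshape(-1,3))*1000)
    for xl in (-90,-30,30):
        r=[]
        for lo in (1,4,7,10,20,40,60,80,100,120,135):
            m=(Q[:,0]>xl)&(Q[:,0]<xl+60)&(Q[:,1]>30)&(Q[:,1]<100)&(Q[:,2]>lo)&(Q[:,2]<lo+(3 if lo<10 else 8))
            if m.sum()>3: r.append((lo,int(m.sum()),Q[m,1].min().round(1),np.median(Q[m,1]).round(1),Q[m,2].mean().round(1)))
        print(xl,r)
    # deck / end stop / open edge
    for y0 in (-90,-40,0,40):
        m=(Q[:,1]>y0)&(Q[:,1]<y0+30)&(abs(Q[:,2])<3)&(abs(Q[:,0])<130)&(z["im"].mean(-1).ravel()<60); print('deck x',y0,np.percentile(Q[m,0],[.3,99.7]).round(1), end=' ')
        m=(Q[:,1]>y0)&(Q[:,1]<y0+30)&(abs(Q[:,2]-23)<3)&(Q[:,0]>80)&(Q[:,0]<115); print('stop',Q[m,0].min().round(1) if m.any() else None)
    for x0 in (-90,-40,0,40):
        m=(Q[:,0]>x0)&(Q[:,0]<x0+30)&(abs(Q[:,2]-7)<2)&(Q[:,1]<-80); print('lip',Q[m,1].min().round(1),Q[m,1].max().round(1),end=' ')
    m=(abs(Q[:,0])<60)&(abs(Q[:,1]+30)<20)&(abs(Q[:,2])<5);print('deck z',np.median(Q[m,2]).round(2))
```

```text
scene cam centre [-0.002  0.238  0.904]
-90 [(1, 226, np.float64(30.0), np.float64(50.3), np.float64(2.1)), (4, 28, np.float64(31.3), np.float64(87.5), np.float64(5.1)), (7, 7, np.float64(86.8), np.float64(89.9), np.float64(8.5)), (10, 31, np.float64(30.9), np.float64(86.7), np.float64(13.9)), (20, 30, np.float64(82.7), np.float64(84.3), np.float64(24.6)), (40, 30, np.float64(78.0), np.float64(80.0), np.float64(43.6)), (60, 53, np.float64(74.0), np.float64(76.1), np.float64(64.1)), (80, 37, np.float64(69.6), np.float64(71.0), np.float64(84.2)), (100, 38, np.float64(65.2), np.float64(66.6), np.float64(104.1)), (120, 41, np.float64(61.0), np.float64(62.3), np.float64(124.0)), (135, 41, np.float64(57.7), np.float64(59.0), np.float64(139.0))]
-30 [(1, 59, np.float64(31.3), np.float64(93.4), np.float64(2.2)), (4, 9, np.float64(32.5), np.float64(87.8), np.float64(5.3)), (7, 11, np.float64(30.8), np.float64(87.2), np.float64(8.1)), (10, 35, np.float64(30.0), np.float64(85.6), np.float64(14.1)), (20, 32, np.float64(81.5), np.float64(83.6), np.float64(24.0)), (40, 31, np.float64(78.1), np.flo
[... 2706 characters left out ...]
.float64(85.2), np.float64(15.0)), (20, 6, np.float64(83.4), np.float64(87.6), np.float64(25.0)), (40, 5, np.float64(78.4), np.float64(79.4), np.float64(43.1)), (60, 22, np.float64(74.2), np.float64(76.0), np.float64(64.9)), (80, 6, np.float64(69.9), np.float64(70.5), np.float64(84.0)), (100, 5, np.float64(65.7), np.float64(66.3), np.float64(103.6)), (120, 6, np.float64(61.2), np.float64(61.8), np.float64(124.2)), (135, 4, np.float64(51.8), np.float64(58.7), np.float64(139.3))]
deck x -90 [-98.8  98.4] stop 97.3
deck x -40 [-98.6  97.7] stop 97.5
deck x 0 [-98.8  98.2] stop 97.6
deck x 40 [-97.9  98.5] stop 98.0
lip -106.4 -83.0 lip -749.1 -96.2 lip -634.5 -81.3 lip -628.4 -100.5 deck z 0.46
```

```bash
cat >> h.py <<'E'
YAW=7.65; NOSE=np.array([0,-.0015,.105]); D=down(YAW,45)
def B(x,n,t=-.5):  # nose on the bead: n mm off the face (back), t along face towards guard
    k=2**-.5; return nose(x,79+k*(t-n),3+k*(t+n),D)
def ns():
    o=observe();n=o["position"]+o["tool_rot"]@NOSE; s=Ro.from_euler('z',-YAW,degrees=True).apply(n-ORG)*1000;k=2**-.5
    F=Ro.from_euler('z',-YAW,degrees=True).apply(o["ft_force"])
    print('t',round(o["time_s"],2),'x %.1f n %.2f t %.2f'%(s[0],k*(-(s[1]-79)+s[2]-3),k*(s[1]-79+s[2]-3)),'Fst',F.round(2),'Fn %.2f Ft %.2f'%(k*(F[2]-F[1]),k*(F[1]+F[2])))
E
python3 -c "
from h import *
ns();plan((nose(20,0,90,D),D));print(D.round(3).tolist(), nose(20,0,90,D).round(3),B(78,25).round(3))"
```

```text
t 13.3 x -122.0 n 78.62 t -6.03 Fst [ 0.17  0.35 -2.13] Fn -1.75 Ft -1.25
[[-0.188, 0.2819, -0.0072],[0.1961, 0.1946, 0.471]] rows>=11.4
[[0.991, 0.094, -0.094], [0.133, -0.701, 0.701], [0.0, -0.707, -0.707]] [0.566 0.078 0.209] [0.616 0.146 0.14 ]
```

```bash
python3 -m handwheel '[[[-0.188,0.282,-0.007],[0.196,0.195,0.471]],[[-0.188,0.282,-0.007],[0.196,0.195,0.471]],[[-0.188,0.282,-0.007],[0.196,0.195,0.471]],[[-0.188,0.282,-0.007],[0.196,0.195,0.471]],[[-0.188,0.282,-0.007],[0.196,0.195,0.471]],[[-0.188,0.282,-0.007],[0.196,0.195,0.471]],[[-0.188,0.282,-0.007],[0.196,0.195,0.471]],[[-0.188,0.282,-0.007],[0.196,0.195,0.471]],[[-0.188,0.282,-0.007],[0.196,0.195,0.471]],[[-0.188,0.282,-0.007],[0.196,0.195,0.471]]]' >/dev/null
python3 -c "
from h import *
st();ns();plan((nose(20,0,90,D),D),(B(77,25),D))"
```

```text
t 14.3 p [0.5662 0.0774 0.2072] q [-19.1  31.9  71.7  33.6  99.4  50.1] F [ 0.02  0.01 -0.79] M [-0.4  -0.08  0.01] g 0.0153 98.4 
R [[0.9485, 0.2765, -0.1546], [0.3101, -0.7106, 0.6316], [0.0648, -0.647, -0.7597]]
t 14.3 x 12.3 n 116.57 t -4.32 Fst [ 0.02  0.   -0.79] Fn -0.56 Ft -0.56
[[0.0006, -0.0028, -0.0028],[0.0235, 0.0243, 0.0566]] rows>=1.4
[[0.1255, 0.0174, 0.174],[0.0235, 0.0243, 0.0566]] rows>=2.2
```

```bash
python3 -m handwheel '[[[0.001,-0.003,-0.003],[0.0235,0.0243,0.0566]],[[0.001,-0.003,-0.003],[0.0235,0.0243,0.0566]],[[0.06,0.01,0.06],[0.0235,0.0243,0.0566]],[[0.1,0.017,0.12],[0.0235,0.0243,0.0566]],[[0.1255,0.0174,0.16],[0.0235,0.0243,0.0566]],[[0.1255,0.0174,0.174],[0.0235,0.0243,0.0566]],[[0.1255,0.0174,0.174],[0.0235,0.0243,0.0566]],[[0.1255,0.0174,0.174],[0.0235,0.0243,0.0566]]]' >/dev/null
python3 - <<'E'
from h import *
st();ns()
o=observe()
im,d,p=snap("wrist");cv2.imwrite("pics/w4.png",im[...,::-1]);P=cloud(d,p);Q=(P-o["position"])@o["tool_rot"]*1000
for z0 in range(60,112,4):
    m=(abs(Q[...,0])<25)&(abs(Q[...,1])<12)&(Q[...,2]>z0)&(Q[...,2]<z0+4)
    if m.sum()>2:a=Q[m];print(z0,m.sum(),a.min(0).round(1),a.max(0).round(1))
plan((B(77,6),D),(B(77,0),D))
E
```

```text
t 15.1 p [0.6144 0.1453 0.1413] q [-13.7  39.1  72.1  41.   89.   59.9] F [0.8  0.28 0.33] M [-0.41 -0.06  0.02] g 0.0149 98.3 
R [[0.9903, 0.1016, -0.0943], [0.1385, -0.702, 0.6986], [0.0048, -0.7049, -0.7093]]
t 15.1 x 76.6 n 26.43 t 0.21 Fst [0.83 0.17 0.33] Fn 0.11 Ft 0.35
60 41 [ 1.1 -4.3 60. ] [11.5  5.1 63.9]
64 130 [ 1.2 -4.3 64. ] [14.2  5.1 67.1]
68 15 [13.4 -1.4 68.2] [14.2  2.2 71.9]
72 12 [13.2 -1.4 72.3] [13.9  2.2 75.7]
76 11 [13.2 -1.4 76.3] [14.1  2.3 79.4]
80 14 [13.1 -1.4 80.4] [14.1  2.3 83.8]
84 9 [13.2 -1.5 84.3] [14.   2.3 87.2]
88 32 [13.3 -1.5 88.1] [22.1 12.  91.9]
92 50 [13.4 -1.5 92.1] [22.3 11.5 95.9]
96 56 [13.2 -1.5 96.1] [22.2 11.6 99.9]
100 48 [ 19.   -3.6 100.1] [ 22.1  11.8 103.9]
104 53 [ 19.1  -7.7 104. ] [ 22.3  12.  108. ]
108 59 [ 19.2 -11.3 108. ] [ 22.5  11.5 112. ]
[[0.0003, 0.0021, 0.0417],[0.0011, -0.0001, 0.0024]] rows>=0.4
[[0.0003, 0.002, 0.0537],[0.0011, -0.0001, 0.0024]] rows>=0.5
```

View pics/w4.png

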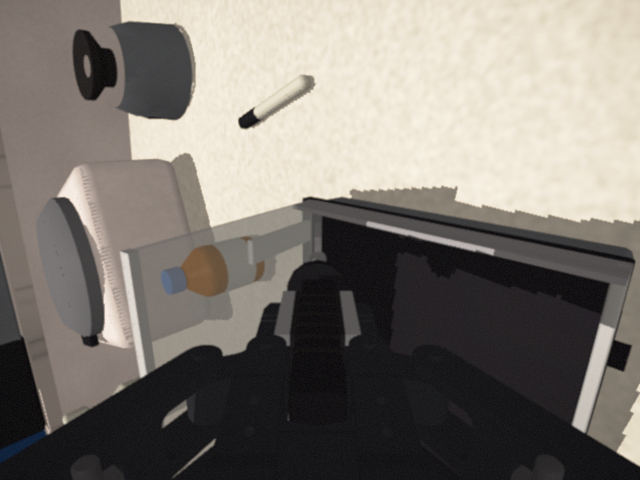

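The wrist view shows the blade standing just left of the end stop (around (320,260)), with the guard to the left and the deck to the right. I'll fit the guard and deck planes in this same camera, relative to the blade.

```bash
sed -i 's/NOSE=np.array(\[0,-.0015,.105\])/NOSE=np.array([0,0,.105])/' h.py
python3 - <<'E'
from h import *
o=observe();im,d,p=snap("wrist");P=cloud(d,p)
Q=(Ro.from_euler('z',-YAW,degrees=True).apply((P-ORG).reshape(-1,3))*1000)
m=(Q[:,0]>-90)&(Q[:,0]<140)&(Q[:,1]>45)&(Q[:,1]<95)&(Q[:,2]>-10)&(Q[:,2]<150)
a=Q[m];print(len(a))
g=a[a[:,2]>15]
for _ in range(6):
    A=np.c_[np.ones(len(g)),g[:,2],g[:,0]];c=np.linalg.lstsq(A,g[:,1],rcond=None)[0];r=g[:,1]-A@c;g=g[abs(r)<max(1,2*np.std(r))]
print('guard y=',c.round(4),len(g),'tilt',np.degrees(np.arctan(-c[1])).round(2),'x range',g[:,0].min(),g[:,0].max(),'z',g[:,2].min(),g[:,2].max())
k=Q[(abs(Q[:,2])<5)&(abs(Q[:,1]+20)<50)&(abs(Q[:,0])<80)];print('deck',len(k),np.median(k[:,2]))
b=a[(a[:,2]>1)&(a[:,2]<8)];print('low',len(b))
for x in range(-90,100,30):
    q=b[(b[:,0]>x)&(b[:,0]<x+30)]
    if len(q): print(x,len(q),np.c_[q[:,1],q[:,2]][::max(1,len(q)//8)].round(1).tolist())
e=Q[(Q[:,0]>85)&(Q[:,0]<105)&(abs(Q[:,1])<75)&(Q[:,2]>8)&(Q[:,2]<20)];print('stop',len(e),np.percentile(e[:,0],[5,50,95]))
# blade
T=(P.reshape(-1,3)-o["position"])@o["tool_rot"]*1000
w=(T[:,0]>12)&(T[:,0]<15)&(abs(T[:,1])<5)&(T[:,2]>70)&(T[:,2]<98);print('blade tool y',np.percentile(T[w,1],[3,97]),'x',np.median(T[w,0]),'lowest z',T[w,2].max(), 'seen xyz', )
ns()
E
```

```text
22805
guard y= [ 8.1943e+01 -2.1100e-01 -1.2000e-03] 17858 tilt 11.91 x range -75.6170179833222 99.1161468912925 z 15.044835123998512 147.70431291249142
deck 15447 0.03317512835831343
low 362
30 14 [[80.6, 4.1], [80.1, 6.7], [80.6, 5.1], [79.2, 5.5], [80.3, 3.2], [80.7, 6.1], [80.5, 5.3], [80.8, 7.1], [81.0, 5.8], [81.2, 7.8], [80.4, 7.5], [58.2, 1.1], [59.2, 1.2], [46.3, 1.4]]
60 238 [[81.7, 6.3], [78.4, 2.1], [79.7, 4.0], [80.8, 6.1], [74.8, 1.4], [79.2, 4.4], [80.6, 5.2], [80.6, 6.2], [46.1, 1.1]]
90 110 [[85.5, 4.8], [79.9, 5.0], [73.9, 4.8], [69.7, 4.9], [63.7, 4.9], [59.6, 4.1], [54.2, 4.8], [50.0, 4.4], [47.5, 6.2]]
stop 1430 [98.1663692  98.50701586 98.79356863]
blade tool y [-1.48466986  2.30136805] x 13.682999140279044 lowest z 97.56477101633465 seen xyz
t 15.2 x 77.0 n 26.91 t -1.22 Fst [-0.93  0.17 -0.91] Fn -0.76 Ft -0.52
```

```bash
python3 -c "
from h import *
plan((B(81,4,0),D),(B(81,0,0),D))"
```

```text
[[0.0082, -0.0018, 0.0458],[0.0011, -0.0002, 0.0024]] rows>=0.5
[[0.0082, -0.0019, 0.0538],[0.0011, -0.0002, 0.0024]] rows>=0.5
```

```bash
python3 -m handwheel '[[[0.008,-0.002,0.02],[0.001,0,0.0024]],[[0.008,-0.002,0.034],[0.001,0,0.0024]],[[0.008,-0.002,0.046],[0.001,0,0.0024]],[[0.008,-0.002,0.046],[0.001,0,0.0024]],[[0.008,-0.002,0.046],[0.001,0,0.0024]]]' | grep force
python3 -c "
from h import *
ns()"
python3 -m handwheel '[[[0,0,0.002],[0,0,0]],[[0,0,0.004],[0,0,0]],[[0,0,0.006],[0,0,0]],[[0,0,0.006],[0,0,0]]]' | grep force
python3 -c "
from h import *
ns()"
```

```text
ft_force: [0.1, 0.0, -0.8]
gripper_force: 98.4
t 15.7 x 80.6 n 2.53 t 0.28 Fst [ 0.12 -0.01 -0.84] Fn -0.59 Ft -0.60
ft_force: [-1.0, -4.4, 5.7]
gripper_force: 99.4
t 16.1 x 81.1 n 0.73 t 0.19 Fst [-1.53 -4.2   5.68] Fn 6.99 Ft 1.05
```

Contact: the force is along the face normal (Fn 7, Ft 1). I slide lightly to the end stop, then start the draw.

```bash
python3 -m handwheel '[[[0.002,0,0],[0,0,0]],[[0.004,0,0],[0,0,0]],[[0.006,0,0],[0,0,0]],[[0.007,0,0],[0,0,0]],[[0.007,0,0],[0,0,0]]]' | grep force
python3 -c "
from h import *
ns()"
python3 -m handwheel '[[[-0.004,0,0],[0,0,0]],[[-0.008,0,0],[0,0,0]],[[-0.012,0,0],[0,0,0]],[[-0.017,0,0],[0,0,0]],[[-0.022,0,0],[0,0,0]],[[-0.027,0,0],[0,0,0]],[[-0.032,0,0],[0,0,0]],[[-0.037,0,0],[0,0,0]],[[-0.042,0,0],[0,0,0]],[[-0.047,0,0],[0,0,0]]]' | grep force
python3 -c "
from h import *
ns()"
```

```text
ft_force: [-6.3, -7.9, 6.2]
gripper_force: 99.6
t 16.6 x 82.9 n 0.65 t 0.18 Fst [-7.31 -6.94  6.18] Fn 9.28 Ft -0.54
ft_force: [4.9, -4.8, 3.7]
gripper_force: 99.1
t 17.6 x 62.4 n 0.71 t 0.12 Fst [ 4.21 -5.44  3.73] Fn 6.48 Ft -1.20
```

```bash
python3 -m handwheel '[[[-0.005,0,0],[0,0,0]],[[-0.01,0,0],[0,0,0]],[[-0.015,0,0],[0,0,0]],[[-0.02,0,0],[0,0,0]],[[-0.025,0,0],[0,0,0]],[[-0.03,0,0],[0,0,0]],[[-0.035,0,0],[0,0,0]],[[-0.04,0,0],[0,0,0]],[[-0.045,0,0],[0,0,0]],[[-0.05,0,0],[0,0,0]]]' | grep force
python3 -c "
from h import *
ns()"
```

```text
ft_force: [3.7, -3.3, 3.9]
gripper_force: 99.1
t 18.6 x 37.4 n 0.70 t 0.08 Fst [ 3.23 -3.72  3.86] Fn 5.36 Ft 0.10
```

```bash
python3 -m handwheel '[[[-0.005,0,0],[0,0,0]],[[-0.01,0,0],[0,0,0]],[[-0.015,0,0],[0,0,0]],[[-0.02,0,0],[0,0,0]],[[-0.025,0,0],[0,0,0]],[[-0.03,0,0],[0,0,0]],[[-0.035,0,0],[0,0,0]],[[-0.04,0,0],[0,0,0]],[[-0.045,0,0],[0,0,0]],[[-0.05,0,0],[0,0,0]]]' | grep force
python3 -c "
from h import *
ns()"
```

```text
ft_force: [4.8, -4.0, 4.3]
gripper_force: 99.1
t 19.6 x 12.4 n 0.68 t 0.06 Fst [ 4.23 -4.6   4.33] Fn 6.31 Ft -0.18
```

Very steady; I carry on in the same way.

```bash
python3 -m handwheel '[[[-0.005,0,0],[0,0,0]],[[-0.01,0,0],[0,0,0]],[[-0.015,0,0],[0,0,0]],[[-0.02,0,0],[0,0,0]],[[-0.025,0,0],[0,0,0]],[[-0.03,0,0],[0,0,0]],[[-0.035,0,0],[0,0,0]],[[-0.04,0,0],[0,0,0]],[[-0.045,0,0],[0,0,0]],[[-0.05,0,0],[0,0,0]]]' | grep force
python3 -c "
from h import *
ns()"
python3 -m handwheel '[[[-0.005,0,0],[0,0,0]],[[-0.01,0,0],[0,0,0]],[[-0.015,0,0],[0,0,0]],[[-0.02,0,0],[0,0,0]],[[-0.025,0,0],[0,0,0]],[[-0.03,0,0],[0,0,0]],[[-0.035,0,0],[0,0,0]],[[-0.04,0,0],[0,0,0]],[[-0.045,0,0],[0,0,0]],[[-0.05,0,0],[0,0,0]]]' | grep force
python3 -c "
from h import *
ns()"
```

```text
ft_force: [4.6, -3.7, 3.9]
gripper_force: 99.1
t 20.6 x -12.6 n 0.64 t 0.05 Fst [ 4.03 -4.32  3.86] Fn 5.79 Ft -0.32
ft_force: [4.2, -2.9, 2.7]
gripper_force: 99.1
t 21.6 x -37.6 n 0.63 t 0.02 Fst [ 3.76 -3.45  2.7 ] Fn 4.35 Ft -0.53
```

```bash
python3 -m handwheel '[[[-0.005,0,0],[0,0,0]],[[-0.01,0,0],[0,0,0]],[[-0.015,0,0],[0,0,0]],[[-0.02,0,0],[0,0,0]],[[-0.025,0,0],[0,0,0]],[[-0.03,0,0],[0,0,0]],[[-0.035,0,0],[0,0,0]],[[-0.04,0,0],[0,0,0]],[[-0.045,0,0],[0,0,0]],[[-0.05,0,0],[0,0,0]]]' | grep force
python3 -c "
from h import *
ns()"
```

```text
ft_force: [3.4, -4.2, 3.3]
gripper_force: 99.1
t 22.6 x -62.7 n 0.58 t 0.02 Fst [ 2.8  -4.63  3.25] Fn 5.57 Ft -0.97
```

```bash
python3 -m handwheel '[[[-0.005,0,0],[0,0,0]],[[-0.01,0,0],[0,0,0]],[[-0.015,0,0],[0,0,0]],[[-0.02,0,0],[0,0,0]],[[-0.025,0,0],[0,0,0]],[[-0.03,0,0],[0,0,0]],[[-0.035,0,0],[0,0,0]],[[-0.04,0,0],[0,0,0]],[[-0.045,0,0],[0,0,0]],[[-0.05,0,0],[0,0,0]]]' | grep force
python3 -c "
from h import *
ns()"
python3 -m handwheel '[[[-0.005,0,0],[0,0,0]],[[-0.01,0,0],[0,0,0]],[[-0.014,0,0],[0,0,0]],[[-0.017,0,0],[0,0,0]],[[-0.017,0,0],[0,0,0]],[[-0.017,0,0],[0,0,0]]]' | grep force
python3 -c "
from h import *
ns()"
```

```text
ft_force: [3.3, -3.3, 2.8]
gripper_force: 99.1
t 23.6 x -87.7 n 0.56 t -0.01 Fst [ 2.85 -3.74  2.82] Fn 4.64 Ft -0.65
ft_force: [2.9, -4.2, 4.4]
gripper_force: 99.1
t 24.2 x -96.5 n 0.47 t -0.00 Fst [ 2.29 -4.52  4.39] Fn 6.30 Ft -0.10
```

```bash
python3 -m handwheel '[[[0,0,-0.03],[0,0,0]],[[0,0,-0.08],[0,0,0]],[[0,0,-0.16],[0,0,0]],[[0,-0.05,-0.22],[0,0,0]],[[0,-0.1,-0.22],[0,0,0]],[[0,-0.1,-0.22],[0,0,0]]]' | grep force
python3 -c "
from h import *
st();plan(([.38,-.10,.31],down(-2.15)),([.369,-.335,.27],down(-2.15)))"
```

```text
ft_force: [0.0, -0.5, -1.5]
gripper_force: 98.4
t 24.8 p [0.4444 0.1004 0.238 ] q [-24.   18.3  92.3  37.2  95.6  53. ] F [ 0.04 -0.48 -1.52] M [-0.51 -0.09  0.03] g 0.015 98.4 
R [[0.9908, 0.0973, -0.0943], [0.1355, -0.7011, 0.7001], [0.002, -0.7064, -0.7078]]
[[-0.1817, 0.1668, -0.3704],[-0.2491, 0.0211, 0.0526]] rows>=5.4
[[-0.2673, 0.5506, -0.6408],[-0.2491, 0.0211, 0.0526]] rows>=8.9
```

```bash
python3 -m handwheel '[[[-0.182,0.167,-0.37],[-0.249,0.021,0.0526]],[[-0.182,0.167,-0.37],[-0.249,0.021,0.0526]],[[-0.182,0.167,-0.37],[-0.249,0.021,0.0526]],[[-0.182,0.167,-0.37],[-0.249,0.021,0.0526]],[[-0.182,0.167,-0.37],[-0.249,0.021,0.0526]],[[-0.267,0.551,-0.641],[-0.249,0.021,0.0526]],[[-0.267,0.551,-0.641],[-0.249,0.021,0.0526]],[[-0.267,0.551,-0.641],[-0.249,0.021,0.0526]],[[-0.267,0.551,-0.641],[-0.249,0.021,0.0526]],[[-0.267,0.551,-0.641],[-0.249,0.021,0.0526]]]' | grep force
python3 -m handwheel '[[[0,0,0],[0,0,0]],[[0,0,0],[0,0,0]],[[0,0,0],[0,0,0]]]' | grep force
python3 - <<'E'
from h import *
st();o=observe();T=o["position"];R=o["tool_rot"]
for n in("scene","top"):
    z=[np.load(n+"1.npz")]; im,d,p=snap(n); Q=(cloud(d,p)-T)@R*1000
    for lo in range(40,112,10):
        a=Q[(abs(Q[...,0])<25)&(abs(Q[...,1])<20)&(Q[...,2]>lo)&(Q[...,2]<lo+10)]
        if len(a)>3: print(n,lo,len(a),a[:,:2].min(0).round(1),a[:,:2].max(0).round(1),a[:,2].max().round(1))
plan(([.3694,-.3402,.178],down(-2.15)))
E
```

```text
ft_force: [0.8, 0.9, -1.6]
gripper_force: 98.3
ft_force: [-0.6, 1.6, -1.5]
gripper_force: 98.3
t 26.1 p [ 0.3689 -0.3351  0.2676] q [-55.8  15.3  78.1  -0.1  86.9  36.4] F [-0.6   1.57 -1.49] M [ 0. -0.  0.] g 0.0148 98.3 
R [[0.9993, -0.038, -0.0042], [-0.038, -0.9993, 0.0027], [-0.0042, -0.0025, -1.0]]
scene 40 21 [-8.  -6.2] [1.  2.1] 48.9
scene 50 14 [-6.3 -6.1] [2.5 3.1] 59.9
scene 60 45 [-14.9  -5.9] [11.6  3. ] 70.0
scene 70 45 [-15.2  -4.5] [13.2  1.2] 80.0
scene 80 49 [-15.6  -4.8] [13.7  3.2] 89.5
scene 90 41 [-15.1  -4.3] [12.9  1.3] 100.0
scene 100 8 [-8.6 -2.8] [ 9.  -0.4] 104.1
top 70 14 [-5.8 -4.8] [14.7 -2.5] 79.7
top 80 31 [-12.8  -5. ] [14.7 -1.4] 89.5
top 90 33 [-11.3  -3.9] [14.8 -1. ] 99.9
top 100 14 [-9.8 -3.9] [13.  -1.5] 106.1
[[0.0017, 0.0106, 0.1806],[-0.0004, 0.0011, -0.0]] rows>=1.8
```

```bash
python3 -m handwheel '[[[0,0,0.06],[0,0,0]],[[0,0,0.12],[0,0,0]],[[0,0,0.16],[0,0,0]],[[0,0,0.177],[0,0,0]],[[0,0,0.177],[0,0,0]],[[0,0,0.177],[0,0,0]]]' | grep force
python3 -c "
from h import *
st();plan(([.4541,-.3385,.178],down(-2.15)),([.4941,-.3402,.178],down(-2.15)))"
```

```text
ft_force: [-0.3, -0.4, -0.8]
gripper_force: 98.3
t 26.8 p [ 0.3691 -0.3361  0.1808] q [-55.9  19.4  87.1  -0.1  73.6  36.4] F [-0.27 -0.43 -0.75] M [ 0.04 -0.02  0.01] g 0.0149 98.3 
R [[0.9992, -0.0387, -0.0021], [-0.0387, -0.9993, -0.0003], [-0.0021, 0.0004, -1.0]]
[[0.1702, -0.0018, 0.0053],[0.0001, 0.0007, -0.0004]] rows>=1.7
[[0.2502, -0.0015, 0.0051],[0.0001, 0.0007, -0.0004]] rows>=2.5
```

```bash
python3 -m handwheel '[[[0.05,-0.001,0.004],[0,0,0]],[[0.1,-0.001,0.004],[0,0,0]],[[0.13,-0.001,0.004],[0,0,0]],[[0.155,-0.001,0.004],[0,0,0]],[[0.18,-0.001,0.004],[0,0,0]],[[0.205,-0.001,0.004],[0,0,0]],[[0.23,-0.001,0.004],[0,0,0]],[[0.25,-0.001,0.004],[0,0,0]],[[0.25,-0.001,0.004],[0,0,0]],[[0.25,-0.001,0.004],[0,0,0]]]' | grep force
python3 -c "
from h import *
st();plan(([.4941,-.3402,.165],down(-2.15)))"
```

```text
ft_force: [0.1, -1.0, -0.6]
gripper_force: 98.3
t 27.8 p [ 0.4934 -0.3403  0.1773] q [-45.9  29.2  71.1  -0.1  79.9  46.4] F [ 0.12 -0.95 -0.61] M [ 0.01  0.04 -0.05] g 0.015 98.3 
R [[0.9992, -0.0391, -0.0034], [-0.0391, -0.9992, 0.0013], [-0.0034, -0.0012, -1.0]]
[[0.0015, -0.0002, 0.0247],[-0.0004, 0.0011, -0.0005]] rows>=0.2
```

```bash
python3 -m handwheel '[[[0.001,0,0.006],[0,0,0]],[[0.001,0,0.012],[0,0,0]],[[0.001,0,0.018],[0,0,0]],[[0.001,0,0.023],[0,0,0]],[[0.001,0,0.025],[0,0,0]],[[0.001,0,0.025],[0,0,0]],[[0.001,0,0.025],[0,0,0]]]' | grep force
python3 -c "
from h import *
st()"
```

```text
ft_force: [-2.4, 1.2, 2.3]
gripper_force: 98.7
t 28.5 p [ 0.4939 -0.3403  0.165 ] q [-45.8  29.8  72.1  -0.1  78.2  46.4] F [-2.36  1.22  2.26] M [0.1  0.29 0.08] g 0.0145 98.7 
R [[0.9992, -0.0392, -0.0032], [-0.0392, -0.9992, 0.0011], [-0.0032, -0.001, -1.0]]
```

```bash
python3 -m handwheel '[[[0,0,0],[0,0,0]],[[0,0,0],[0,0,0]],[[0,0,0],[0,0,0]],[[0,0,0],[0,0,0]],[[0,0,0],[0,0,0]],[[0,0,0],[0,0,0]]]' 0.6 | grep -E "force|width"
python3 -m handwheel '[[[0,0,-0.03],[0,0,0]],[[0,0,-0.08],[0,0,0]],[[0,0,-0.16],[0,0,0]],[[0,0,-0.24],[0,0,0]],[[0,0,-0.3],[0,0,0]],[[-0.1,0,-0.3],[0,0,0]],[[-0.2,0,-0.3],[0,0,0]],[[-0.28,0,-0.3],[0,0,0]],[[-0.28,0,-0.3],[0,0,0]],[[-0.28,0,-0.3],[0,0,0]]]' | grep -E "time|force|width"
python3 - <<'E'
from h import *
im,d,p=snap("wrist");cv2.imwrite("pics/w5.png",im[...,::-1]);P=cloud(d,p).reshape(-1,3);g=im.mean(-1).reshape(-1)
b=(abs(P[:,1]+.34)<.04)&(abs(P[:,0]-.493)<.05)
for lo,hi in((.141,.149),(.15,.19),(.19,.219),(.22,.24)):
    q=P[b&(P[:,2]>lo)&(P[:,2]<hi)&(g<70)]
    if len(q)>3:
        r=cv2.minAreaRect(q[:,:2].astype(np.float32)*1000);print(lo,len(q),np.round(r[0],1),np.round(r[1],1),round(r[2],1),q[:,2].max().round(4))
E
python3 look.py scene wrist | grep -v "104. "; st=1
```

```text
ft_force: [1.0, 0.3, 0.2]
grip_width: 0.0513
gripper_force: 0.0
time_s: 30.1
ft_force: [0.3, -0.3, 0.4]
grip_width: 0.0511
gripper_force: 0.0
0.141 558 [ 490.4 -340. ] [28.3 25. ] 87.0 0.149
0.15 278 [ 485.6 -339.7] [15.7  1.6] 88.0 0.1899
0.19 290 [ 485.9 -339.8] [15.8  2.2] 88.7 0.2186
0.22 678 [ 490.6 -340.1] [15.1 11.7] 87.0 0.2283
t 30.15 nose st [-244.7 -456.2  164.5]
scene 123 [236. 311.] st mean [ 2. 86. 15.] ext [120.   4.  20.]
scene 49 [223. 304.] st mean [ 70. 100. -42.] ext [71.  9. 39.]
scene 90 [248. 352.] st mean [-73.  99. -35.] ext [91. 14. 47.]
scene 95 [333. 344.] st mean [-148.  -68.  -29.] ext [35. 27. 23.]
scene 236 [315. 358.] st mean [-157.  -18.  -28.] ext [42. 39. 22.]
scene 244 [298. 366.] st mean [-156.   22.  -28.] ext [43. 37. 22.]
scene 85 [263. 383.] st mean [-149.   99.  -41.] ext [62. 12. 38.]
wrist 56 [  1. 179.] st mean [-163.  -87.  -26.] ext [19. 26. 21.]
```

View pics/last_scene.png

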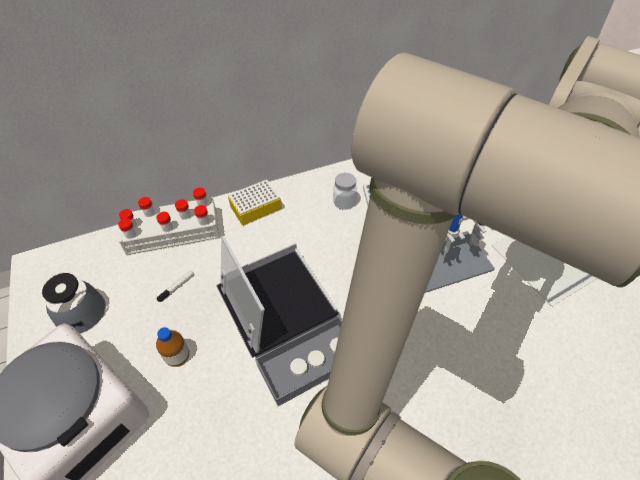

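The scene shows all three caps in the tub ((298,366), (315,358), (333,344)) and the deck clear. The scraper stands upright on its fork (top at z 0.228, as before), and the gripper is free of it.

```bash
python3 -c "
from rig import close_job
print(close_job())"
```

```text
the job is handed in; nothing more can be done
None
```

I handed the job in at about 30 s: all three caps are in the tub, the bead was drawn from the end stop to the tub end at about 25 mm/s with contact force at every check, and the scraper hangs upright on its fork.

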